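# Change four stone casts round onto their own base plates

## Robot

A 6-joint arm with a two-finger parallel gripper is mounted at the origin on a cart in front of the work surface, level with it; the furniture and walls round the work are solid. World frame = base frame: x ahead of the robot, y to its left, z up, the work surface at z = 0. Lengths are in mm, angles in degrees, forces in N, time in s.
With the tool pointing down it reaches from about 200 to 875 mm from the base axis. Payload 3.4 kg.
Tool frame: the origin (TCP) lies midway between the tips of the shut fingers; the grasp point (between the pads) lies 19 mm behind it (r.pinch_z is the distance from the TCP to the grasp point, in mm); z points along the fingers, y is the line along which they close (so a half turn about z gives the same grasp; the last joint's range is limited). The gripper opens to 94 mm and grips with 3 to 60 N. Pads are 16 mm wide; open, the fingers measure 119 mm over their backs; the gripper's body (75 mm by 177 mm) begins 78 mm behind the grasp point.
Start: joints at [-78.495, 15.808, 86.224, -0, 77.962, -6.933], TCP at [181.858, -545.521, 205.493] pointing down, gripper open.
Joint ranges: [-165.64, 165.64], [-43.16, 119.46], [12.63, 154.43], [-67.54, 247.53], [6.08, 155.33], [-154.97, 154.97]. Speed limits (degrees/s): [147.25, 147.25, 180, 180, 180, 180].

## Interface

Orientations are given as [roll, pitch, yaw] about the fixed x, y, z axes, in that order (R = Rz(yaw) Ry(pitch) Rx(roll)).
In Python, from plant import r gives the robot as it stands.
- The arm moves only by the tool servo_tool, never from a script. Its argument "deltas" is a list that holds one entry, the list of rows, each a list of 7 numbers: the gripper command: -1 is shut, 1 is fully open, values between are in proportion, then the shift along the tool's x, y, z in mm, then the turn, a rotation vector about the tool's x, y, z in rad. A call has 1 to 20 rows; each row is the pose to reach, as a shift and turn from the pose commanded when the call began, along the tool's axes at that moment; what a row does not reach only later rows make up. A row lasts 1/12 s, in which the tool goes at most 41.7 mm and 7.16 degrees, less where a joint would pass 70% of its speed; a pose out of reach is approached as far as the arm can. A call with a gripper value outside its range is refused whole. The fingers move at their own pace and stop on an object; the grip force is fixed at half the most. Time passes only in rows, so rows that repeat a pose let the fingers close. It gives the time, the measured TCP pose, the force, the opening and the grip force at its end, in the units of the state.
- r.get_obs(): the state, without advancing time (a new reading comes with each control period).
- r.capture(name): name is "scene" or "side" or "wrist"; returns the picture (400x640x3 uint8, blue, green, red); there is no depth.
- r.get_calibration(name): a dict with "mtx" (3x3 intrinsics, pixels), "k1" (the pictures are not rectified: a ray, as slopes to the right and down, at radius r is drawn at 1 + k1 r^2 times it, then the intrinsics apply), "extrinsics" (4x4, takes a point from world to camera coordinates). Camera axes: x right, y up, looking along -z (the intrinsics and any distortion apply to the point x, -y, -z); pixel columns grow to the right and rows downward; lengths in mm; the calibration is good to about 2 mm. A picture is of the moment at which its call begins: read the wrist's pose just before it. get_calibration takes no time and is no camera call; for the wrist camera it gives the pose at the moment of the call.
- r.close_job(): hands the job in; it is judged then, once.
Trained networks look in the newest picture that a camera, given by its name, has taken for a name from the list of things; names that differ only in an ending like _2 or _b are one class to them, and where a whole thing is asked for, a point or a joint stands for the part that bears it (a point fixed in the world has none). Each returns a list of dicts, best first, with "confidence" (0 to 1); they miss things now and then, are a little off and sometimes report something else, mostly with a low value. They report only what shows in the picture. A call takes as long as a camera call. They do not tell look-alikes from the thing itself.
- r.trace(camera, query): "mask" (400x640 bool, what is visible of it) and "location" ([column, row] in pixels, amid what is visible of it).
The state is a dict: "clock": time; "qpos": joint angles; "joint_velocities": joint speeds; "effort": joint torques, N m; "eef_pos": TCP position; "tcp_rot": TCP orientation; "force": force on the tool from outside, world axes, zero at the start; "wrist_torque": the same for the moment, N m; "opening": finger opening in mm; "gripper_force": force on a finger pad.
Only numpy, scipy, OpenCV 4.12 (cv2) and the standard library are available. Lean on these libraries where they do the work, as an engineer would, in place of code of your own. Each camera call takes 0.05 s, during which the arm holds its last target. There are 200 camera calls.

## Task

The four children's stone casts were put back on the wrong base plates. Change them round so that each one stands on the plate of its own colour, fully down over the boss, flat, and squared up with the plate's edges (either way round); the grey rubber mat is free for parking a cast meanwhile. Keep the casts upright all the time and leave the articulator where it stands.

Things in the scene. Friction and masses are not known exactly. Their poses are not given: they have to be found in the camera images.
- cast_blue: pale blue stone cast of a child's lower teeth, loose, 120 g, 62 x 56 x 27 mm (x, y, z); base 14 mm high, teeth on top. Origin: centre of the underside; front teeth at -x. Grip low across its flat sides at y = +-28 mm (x from -10 to 25 mm); the teeth stand 3 mm inside them. In the underside a socket 26 mm wide, 14 mm deep fits any plate's boss, turned any way. Starts askew on a wrong plate.
- cast_green: pale green stone cast of a child's lower teeth, loose, 120 g, 62 x 56 x 27 mm (x, y, z); base 14 mm high, teeth on top. Origin: centre of the underside; front teeth at -x. Grip low across its flat sides at y = +-28 mm (x from -10 to 25 mm); the teeth stand 3 mm inside them. In the underside a socket 26 mm wide, 14 mm deep fits any plate's boss, turned any way. Starts askew on a wrong plate.
- cast_yellow: golden yellow stone cast of a child's lower teeth, loose, 120 g, 62 x 56 x 27 mm (x, y, z); base 14 mm high, teeth on top. Origin: centre of the underside; front teeth at -x. Grip low across its flat sides at y = +-28 mm (x from -10 to 25 mm); the teeth stand 3 mm inside them. In the underside a socket 26 mm wide, 14 mm deep fits any plate's boss, turned any way. Starts askew on a wrong plate.
- cast_pink: salmon pink stone cast of a child's lower teeth, loose, 120 g, 62 x 56 x 27 mm (x, y, z); base 14 mm high, teeth on top. Origin: centre of the underside; front teeth at -x. Grip low across its flat sides at y = +-28 mm (x from -10 to 25 mm); the teeth stand 3 mm inside them. In the underside a socket 26 mm wide, 14 mm deep fits any plate's boss, turned any way. Starts askew on a wrong plate.
- plate_blue: dark blue plastic plate fixed on the bench, 92 x 82 x 6 mm, place of the blue cast. Origin: centre of its underside, axes along its edges, z up. Central tapered boss 19 mm wide at its foot, 8 mm at its top, which is 17 mm above the origin. A seated cast lies flat, its origin 6 mm above the plate's, with 3 mm of play. Seen empty or with a cast on it, its border always shows.
- plate_green: dark green plastic plate fixed on the bench, 92 x 82 x 6 mm, place of the green cast. Origin: centre of its underside, axes along its edges, z up. Central tapered boss 19 mm wide at its foot, 8 mm at its top, which is 17 mm above the origin. A seated cast lies flat, its origin 6 mm above the plate's, with 3 mm of play. Seen empty or with a cast on it, its border always shows.
- plate_yellow: strong yellow plastic plate fixed on the bench, 92 x 82 x 6 mm, place of the yellow cast. Origin: centre of its underside, axes along its edges, z up. Central tapered boss 19 mm wide at its foot, 8 mm at its top, which is 17 mm above the origin. A seated cast lies flat, its origin 6 mm above the plate's, with 3 mm of play. Seen empty or with a cast on it, its border always shows.
- plate_pink: deep pink-red plastic plate fixed on the bench, 92 x 82 x 6 mm, place of the pink cast. Origin: centre of its underside, axes along its edges, z up. Central tapered boss 19 mm wide at its foot, 8 mm at its top, which is 17 mm above the origin. A seated cast lies flat, its origin 6 mm above the plate's, with 3 mm of play. Seen empty or with a cast on it, its border always shows.
- park_mat: dark grey ribbed rubber mat, 100 x 100 x 3 mm, fixed to the bench, empty at the start: room to park one cast. Origin: centre of its underside; z up. A cast parked on it has its origin 3 mm above the mat's.
- articulator: grey metal articulator (hinged frame with white models) standing loose at the back left of the plates, 102 x 137 x 113 mm (x, y, z), 0.75 kg. Origin: centre of its underside. A bystander: not to be moved.
Things that resemble listed ones, but are neither listed nor needed, are in the scene too. What is shaped like the cast_blue but purple is not meant.

How it is judged:
By the outcome, as a careful person would: the job done as asked, in the order asked, and still so for the second after the job is handed in, with the robot touching nothing.
It also fails if it takes over 134 s, if anything falls off the work surface, if the arm or the gripper's body presses on something with over 40 N, if the wrist force passes 120 N, or if a joint passes its speed limit or range.

## Working session

There is one attempt and no reset: what is moved stays moved. The work goes in short steps, Python scripts to look and compute and a tool call to move; the robot and the scene stay as the last step left them, time stands still between calls to the robot, and variables do not carry over. Pictures are saved under pics/ and viewed, at most 14 in all, crops included, and the job is handed in when it is done.

Besides the shell and the picture viewer there is one more tool, called after "Request:" as name(argument=value, ...) on one line, values as JSON. servo_tool: Moves the arm, as the interface text tells. Its arguments: {"type":"object","properties":{"deltas":{"type":"array"}},"required":["deltas"]}

```bash
mkdir -p pics; ls
python3 - <<'E'
from plant import r
import cv2,numpy as np
a=r.capture("scene");b=r.capture("side")
cv2.imwrite("pics/scene.png",a);cv2.imwrite("pics/side.png",b)
for c in("scene","side","wrist"):
    k=r.get_calibration(c);print(c,np.round(k["mtx"],1).tolist(),k["k1"],np.round(k["extrinsics"],3).tolist())
names=["cast_blue","cast_green","cast_yellow","cast_pink","plate_blue","plate_green","plate_yellow","plate_pink","park_mat","articulator"]
for c in("scene",):
  for n in names:
    print(c,n,[(round(d["confidence"],2),np.round(d["location"]).tolist(),int(d["mask"].sum())) for d in r.trace(c,n)][:4])
print(r.get_obs()["clock"])
E
```

```text
pics
scene [[427.3, 0.0, 321.3], [0.0, 427.3, 199.9], [0.0, 0.0, 1.0]] -0.05590870180843041 [[-0.869, -0.494, -0.011, 477.978], [0.269, -0.491, 0.828, -155.759], [-0.415, 0.717, 0.56, -850.077], [0.0, 0.0, 0.0, 1.0]]
side [[432.9, 0.0, 325.6], [0.0, 432.9, 204.6], [0.0, 0.0, 1.0]] -0.05957200838585535 [[-0.995, -0.103, 0.006, 536.636], [0.056, -0.495, 0.867, -26.828], [-0.086, 0.863, 0.498, -984.42], [0.0, 0.0, 0.0, 1.0]]
wrist [[297.4, 0.0, 324.3], [0.0, 297.4, 202.4], [0.0, 0.0, 1.0]] 0.0030345798989918874 [[0.316, -0.949, -0.002, -573.696], [0.918, 0.306, -0.254, 26.006], [0.241, 0.078, 0.967, -392.018], [0.0, 0.0, 0.0, 1.0]]
scene cast_blue [(0.88, [261.0, 244.0], 491), (0.86, [310.0, 249.0], 595), (0.71, [273.0, 283.0], 773)]
scene cast_green [(0.86, [387.0, 174.0], 314)]
scene cast_yellow [(0.95, [358.0, 205.0], 401), (0.74, [334.0, 177.0], 295), (0.18, [383.0, 174.0], 340)]
scene cast_pink [(0.52, [328.0, 173.0], 333)]
scene plate_blue [(0.7, [392.0, 181.0], 317)]
scene plate_green [(0.94, [315.0, 261.0], 620)]
scene plate_yellow [(0.84, [333.0, 176.0], 262), (0.19, [357.0, 205.0], 444)]
scene plate_pink [(0.71, [362.0, 215.0], 369)]
scene park_mat [(0.7, [275.0, 209.0], 948), (0.53, [391.0, 180.0], 227)]
scene articulator [(0.89, [198.0, 254.0], 2653)]
0.6
```

View pics/scene.png

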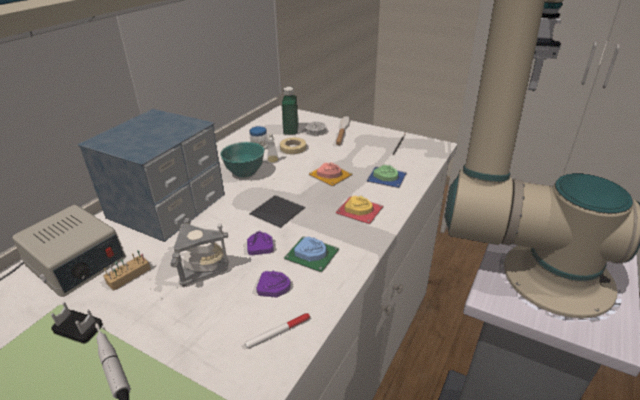

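View pics/side.png

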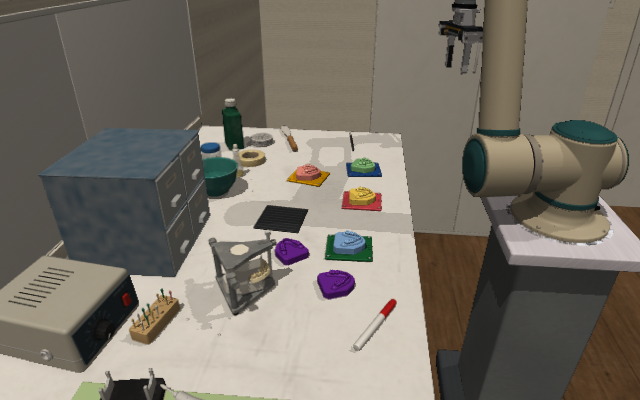

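The scene shows blue cast on the green plate (310,250), yellow on pink (358,207), green on blue (387,174) and pink on yellow (330,172), so there are two swaps. The mat at (277,210) is empty. The purple casts at (260,243) and (273,284) resemble cast_blue in shape only; the pale blue one at (310,250) is the one meant.

```bash
cat > h.py <<'E'
from plant import r
import cv2,numpy as np
from scipy.spatial.transform import Rotation as R
def ray(cal,px,z):
    px=np.atleast_2d(px).astype(float);K=cal["mtx"]
    d=(px-[K[0][2],K[1][2]])/[K[0][0],K[1][1]];u=d.copy()
    for _ in range(8): u=d/(1+cal["k1"]*(u**2).sum(1,keepdims=True))
    E=np.array(cal["extrinsics"]);c=-E[:3,:3].T@E[:3,3]
    v=np.c_[u[:,0],-u[:,1],-np.ones(len(u))]@E[:3,:3]
    return c+v*((z-c[2])/v[:,2])[:,None]
def proj(cal,P):
    E=np.array(cal["extrinsics"]);K=cal["mtx"];p=np.atleast_2d(P)@E[:3,:3].T+E[:3,3]
    u=np.c_[p[:,0],-p[:,1]]/-p[:,2:];u*=1+cal["k1"]*(u**2).sum(1,keepdims=True)
    return u*[K[0][0],K[1][1]]+[K[0][2],K[1][2]]
E
python3 - <<'E'
from h import *
k=r.get_calibration("scene");k2=r.get_calibration("side")
for n,a,b in [("blue@green",(310,250),(349,243)),("yel@pink",(358,207),(361,196)),("green@blue",(387,174),(364,166)),("pink@yel",(330,172),(309,172)),("mat",(277,210),(281,218)),("artic",(200,262),(245,280)),("purpA",(260,244),(290,251)),("purpB",(273,284),(335,283))]:
    z=3 if n=="mat" else 15
    print(n,ray(k,a,z)[0].round(),ray(k2,b,z)[0].round())
o=r.get_obs();print(o["eef_pos"],o["tcp_rot"],o["opening"])
w=r.get_calibration("wrist");E=np.array(w["extrinsics"])
T=R.from_euler("xyz",o["tcp_rot"],degrees=True).as_matrix()
c=-E[:3,:3].T@E[:3,3];print("cam in tool",T.T@(c-o["eef_pos"]),"cam axes in tool",(T.T@E[:3,:3].T).round(3))
print(T.round(3))
E
```

```text
blue@green [473. 184.  15.] [474. 181.  15.]
yel@pink [452.  -9.  15.] [457. -17.  15.]
green@blue [ 451. -189.   15.] [ 454. -189.   15.]
pink@yel [ 592. -124.   15.] [ 598. -134.   15.]
mat [628.  82.   3.] [631.  84.   3.]
artic [652. 327.  15.] [650. 315.  15.]
purpA [578. 219.  15.] [586. 221.  15.]
purpB [484. 304.  15.] [491. 305.  15.]
[ 181.87426986 -545.51425942  205.51309111] [1.79992018e+02 5.00798371e-04 1.84382610e+01] 93.85405732217389
cam in tool [  74.14086641   -0.35252482 -179.97877053] cam axes in tool [[-0.     0.967  0.254]
 [ 1.     0.     0.   ]
 [ 0.     0.254 -0.967]]
[[ 0.949  0.316  0.   ]
 [ 0.316 -0.949 -0.   ]
 [-0.     0.    -1.   ]]
```

Request:
servo_tool(deltas=[[[1,531,-398,-25,0,0,0.322],[1,531,-398,-25,0,0,0.322],[1,531,-398,-25,0,0,0.322],[1,531,-398,-25,0,0,0.322],[1,531,-398,-25,0,0,0.322],[1,531,-398,-25,0,0,0.322],[1,531,-398,-25,0,0,0.322],[1,531,-398,-25,0,0,0.322],[1,531,-398,-25,0,0,0.322],[1,531,-398,-25,0,0,0.322],[1,531,-398,-25,0,0,0.322],[1,531,-398,-25,0,0,0.322],[1,531,-398,-25,0,0,0.322],[1,531,-398,-25,0,0,0.322],[1,531,-398,-25,0,0,0.322],[1,531,-398,-25,0,0,0.322],[1,531,-398,-25,0,0,0.322],[1,531,-398,-25,0,0,0.322],[1,531,-398,-25,0,0,0.322],[1,531,-398,-25,0,0,0.322]]])

```text
clock: 2.27
eef_pos: [558.9, -1.0, 230.4]
tcp_rot: [180.0, 0.0, -0.1]
force: [0.1, 0.6, 0.8]
opening: 94.2
gripper_force: 0.0
```

Run:
```python
from h import *
k=r.get_calibration("wrist");a=r.capture("wrist");cv2.imwrite("pics/w1.png",a)
np.savez("w1.npz",a=a,E=k["extrinsics"],K=k["mtx"],k1=k["k1"])
# ortho at z=6 : 1.4 px/mm; col = -y, row = -x
s=1.4;X,Y=np.meshgrid(np.arange(700,385,-1/s),np.arange(260,-270,-1/s),indexing="ij")
p=proj(k,np.c_[X.ravel(),Y.ravel(),np.full(X.size,6)]).astype(np.float32).reshape(*X.shape,2)
o=cv2.remap(a,p[...,0],p[...,1],cv2.INTER_CUBIC);cv2.imwrite("pics/o1.png",o);print(o.shape)
for n in ["plate_blue","plate_green","plate_yellow","plate_pink","park_mat","cast_blue","cast_green","cast_yellow","cast_pink"]:
  for d in r.trace("wrist",n)[:3]:
    m=d["mask"].astype(np.uint8);c=cv2.convexHull(np.argwhere(m)[:,::-1].astype(np.int32))[:,0]
    z=3 if n=="park_mat" else 6 if "plate" in n else 12
    P=ray(k,c,z)[:,:2].astype(np.float32)
    print(n,round(d["confidence"],2),np.round(d["location"]),m.sum(),[np.round(v,1) for v in cv2.minAreaRect(P)])
```

```text
(441, 742, 3)
plate_blue 0.74 [465. 230.] 1241 [array([ 456.6, -192.6]), array([95.1, 82.7]), np.float64(7.7)]
plate_blue 0.45 [263. 124.] 5931 [array([631.8,  80.9]), array([100.4, 100.3]), np.float64(85.0)]
plate_green 0.71 [194. 215.] 1308 [array([475. , 178.6]), array([93.9, 83.8]), np.float64(2.3)]
plate_green 0.2 [424. 146.] 1886 [array([ 599.7, -134.8]), array([63.8, 59.6]), np.float64(3.7)]
plate_yellow 0.66 [401. 158.] 2125 [array([ 599.8, -132.1]), array([82.4, 91.1]), np.float64(75.5)]
plate_pink 0.56 [336. 230.] 1680 [array([456.3, -17.4]), array([81.8, 94.3]), np.float64(89.1)]
park_mat 0.72 [264. 125.] 5821 [array([631.4,  81.2]), array([ 99.4, 101.3]), np.float64(85.2)]
cast_blue 0.91 [196. 236.] 1594 [array([473. , 180.4]), array([62.2, 65.8]), np.float64(89.9)]
cast_blue 0.73 [115. 224.] 1787 [array([490.5, 296. ]), array([63.5, 68.4]), np.float64(23.3)]
cast_blue 0.65 [165. 160.] 1973 [array([589.7, 207.8]), array([58.7, 69.4]), np.float64(38.2)]
cast_green 0.72 [462. 244.] 1591 [array([ 455.5, -194.1]), array([65.6, 67.8]), np.float64(71.8)]
cast_yellow 0.62 [334. 247.] 1512 [array([453.8, -17.5]), array([67.5, 57.1]), np.float64(3.3)]
cast_pink 0.86 [427. 148.] 1994 [array([ 600.1, -133.5]), array([65.6, 60.1]), np.float64(3.7)]
cast_pink 0.22 [ 46. 106.] 8661 [array([660.6, 357. ]), array([146.1, 132.9]), np.float64(7.1)]
```

View pics/o1.png

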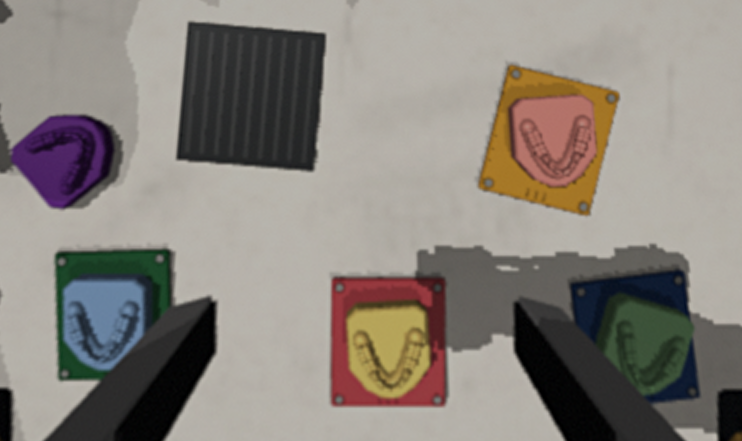

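```bash
cat >> h.py <<'E'
from scipy.optimize import minimize
OUT=np.array([(31,-22),(25,-28),(-10,-28),(-26,-14),(-31,-6),(-31,6),(-26,14),(-10,28),(25,28),(31,22)],float)
def castmask(k,x,y,t,z0):
    c,s=np.cos(t),np.sin(t);M=np.zeros((800,1280),np.uint8)
    for o,zs in((OUT,(0,14)),(OUT*.88,(14,26))):
        q=o@np.array([[c,s],[-s,c]])+[x,y]
        P=np.vstack([np.c_[q,np.full(len(q),z0+z)] for z in zs])
        cv2.fillConvexPoly(M,cv2.convexHull((proj(k,P)*2*16+8).astype(np.int32)),1,shift=4)
    return M
def fit(k,mask,x,y,z0,occl=None):
    m=cv2.resize(mask.astype(np.uint8),(1280,800),interpolation=cv2.INTER_NEAREST)
    ok=np.ones_like(m) if occl is None else cv2.resize(occl.astype(np.uint8),(1280,800),interpolation=cv2.INTER_NEAREST)
    f=lambda p:int((((castmask(k,p[0],p[1],p[2]/20,z0)^m)&ok)>0).sum())/m.sum()
    best=None
    for t0 in range(-35,36,14):
        q=minimize(f,[x,y,np.radians(t0)*20],method="Nelder-Mead",options=dict(initial_simplex=[[x,y,np.radians(t0)*20],[x+6,y,np.radians(t0)*20],[x,y+6,np.radians(t0)*20],[x,y,np.radians(t0)*20+3]],xatol=.05,fatol=1e-4))
        if best is None or q.fun<best.fun:best=q
    return best.x[0],best.x[1],np.degrees(best.x[2]/20),best.fun
E
python3 - <<'E'
from h import *
k=r.get_calibration("wrist");a=r.capture("wrist")
g=a.astype(int);dark=(g.max(2)<75).astype(np.uint8)
# fingers: dark grey region connected to bottom
n,l=cv2.connectedComponents(((a.max(2).astype(int)-a.min(2))<25).astype(np.uint8)&dark)
for nm,x,y in(("cast_pink",600,-133),("cast_yellow",454,-17),("cast_blue",473,180),("cast_green",455,-194)):
    d=r.trace("wrist",nm)[0];print(nm,d["location"],np.round(fit(k,d["mask"],x,y,6),3))
E
```

```text
cast_pink [427.0, 150.9] [ 6.00149e+02 -1.31538e+02  3.66900e+00  3.90000e-02]
cast_yellow [333.0, 249.8] [ 4.54518e+02 -1.73270e+01  3.55300e+00  5.20000e-02]
cast_blue [113.7, 224.7] [135.667 314.667 -24.496   1.   ]
cast_green [465.1, 245.5] [ 4.59763e+02 -1.92652e+02 -2.83950e+01  2.53000e-01]
```

Request:
servo_tool(deltas=[[[1,40.5,131.5,100,0,0,-0.064],[1,40.5,131.5,130,0,0,-0.064],[1,40.5,131.5,150,0,0,-0.064],[1,40.5,131.5,150,0,0,-0.064],[1,40.5,131.5,150,0,0,-0.064],[1,40.5,131.5,150,0,0,-0.064],[1,40.5,131.5,150,0,0,-0.064],[1,40.5,131.5,175,0,0,-0.064],[1,40.5,131.5,200,0,0,-0.064],[1,40.5,131.5,214,0,0,-0.064],[1,40.5,131.5,221.5,0,0,-0.064],[1,40.5,131.5,221.5,0,0,-0.064],[-1,40.5,131.5,221.5,0,0,-0.064],[-1,40.5,131.5,221.5,0,0,-0.064],[-1,40.5,131.5,221.5,0,0,-0.064],[-1,40.5,131.5,221.5,0,0,-0.064],[-1,40.5,131.5,221.5,0,0,-0.064],[-1,40.5,131.5,221.5,0,0,-0.064],[-1,40.5,131.5,221.5,0,0,-0.064],[-1,40.5,131.5,221.5,0,0,-0.064]]])

```text
clock: 4.68
eef_pos: [600.4, -131.7, 9.4]
tcp_rot: [180.0, -0.0, 3.7]
force: [-0.9, -0.1, 2.9]
opening: 55.8
gripper_force: 30.0
```

Request:
servo_tool(deltas=[[[-1,0,0,-12,0,0,0],[-1,0,0,-30,0,0,0],[-1,0,0,-45,0,0,0],[-1,6,-30,-50,0,0,0],[-1,14,-65,-50,0,0,0],[-1,22,-103,-50,0,0,0],[-1,30,-140,-50,0,0,0],[-1,37,-175,-50,0,0,0],[-1,44.5,-200,-50,0,0,0],[-1,44.5,-210.5,-40,0,0,0],[-1,44.5,-210.5,-22,0,0,0],[-1,44.5,-210.5,-8,0,0,0],[-1,44.5,-210.5,0,0,0,0],[-1,44.5,-210.5,2.5,0,0,0],[-1,44.5,-210.5,2.5,0,0,0],[1,44.5,-210.5,2.5,0,0,0],[1,44.5,-210.5,2.5,0,0,0],[1,44.5,-210.5,2.5,0,0,0],[1,44.5,-210.5,2.5,0,0,0],[1,44.5,-210.5,2.5,0,0,0]]])

```text
clock: 6.35
eef_pos: [631.3, 81.2, 6.5]
tcp_rot: [180.0, -0.0, 3.6]
force: [0.5, 0.6, -0.3]
opening: 85.5
gripper_force: 0.0
```

Request:
servo_tool(deltas=[[[1,0,0,-25,0,0,0],[1,0,0,-60,0,0,0],[1,-25,12,-70,0,0,0],[1,-60,28,-70,0,0,0],[1,-97,46,-70,0,0,0],[1,-134,64,-70,0,0,0],[1,-165,79,-70,0,0,0],[1,-183,87,-65,0,0,0],[1,-183,87,-50,0,0,0],[1,-183,87,-30,0,0,0],[1,-183,87,-12,0,0,0],[1,-183,87,-3,0,0,0],[1,-183,87,-3,0,0,0],[-1,-183,87,-3,0,0,0],[-1,-183,87,-3,0,0,0],[-1,-183,87,-3,0,0,0],[-1,-183,87,-3,0,0,0],[-1,-183,87,-3,0,0,0],[-1,-183,87,-3,0,0,0],[-1,-183,87,-3,0,0,0]]])

```text
clock: 8.02
eef_pos: [454.4, -17.2, 9.8]
tcp_rot: [180.0, -0.0, 3.7]
force: [-0.7, 0.6, 2.4]
opening: 55.7
gripper_force: 30.0
```

Request:
servo_tool(deltas=[[[-1,0,0,-12,0,0,0],[-1,0,0,-30,0,0,0],[-1,0,0,-45,0,0,0],[-1,18,16,-50,0,0,0.05],[-1,44,40,-50,0,0,0.13],[-1,70,64,-50,0,0,0.21],[-1,96,88,-50,0,0,0.28],[-1,120,110,-50,0,0,0.318],[-1,137.5,124,-50,0,0,0.318],[-1,137.5,124,-40,0,0,0.318],[-1,137.5,124,-28,0,0,0.318],[-1,137.5,124,-17,0,0,0.318],[-1,137.5,124,-8,0,0,0.318],[-1,137.5,124,-2,0,0,0.318],[-1,137.5,124,0,0,0,0.318],[-1,137.5,124,0,0,0,0.318]]])

```text
clock: 9.35
eef_pos: [598.4, -131.5, 9.5]
tcp_rot: [180.0, 0.1, -14.5]
force: [-0.8, 0.2, -0.9]
opening: 55.6
gripper_force: 30.0
```

Request:
servo_tool(deltas=[[[1,0,0,0,0,0,0],[1,0,0,0,0,0,0],[1,0,0,0,0,0,0],[1,0,0,0,0,0,0],[1,0,0,0,0,0,0],[1,0,0,0,0,0,0],[1,0,0,-25,0,0,0],[1,0,0,-60,0,0,0],[1,-2,-25,-75,0,0,-0.05],[1,-6,-62,-75,0,0,-0.13],[1,-10,-100,-75,0,0,-0.21],[1,-14,-138,-75,0,0,-0.28],[1,-17,-175,-75,0,0,-0.318],[1,-21,-205,-75,0,0,-0.318],[1,-21,-214,-70,0,0,-0.318],[1,-21,-214,-70,0,0,-0.318]]])

```text
clock: 10.68
eef_pos: [632.4, 82.6, 78.5]
tcp_rot: [-180.0, 0.1, 3.9]
force: [0.1, -0.3, 0.1]
opening: 93.9
gripper_force: 0.0
```

Run:
```python
from h import *
k=r.get_calibration("wrist");a=r.capture("wrist");cv2.imwrite("pics/w2.png",a)
print(r.get_obs()["eef_pos"],r.get_obs()["tcp_rot"])
for n,z in(("plate_yellow",6),("park_mat",3)):
  for d in r.trace("wrist",n)[:2]:
    c=np.argwhere(d["mask"])[:,::-1].astype(np.int32);P=ray(k,cv2.convexHull(c)[:,0],z)[:,:2].astype(np.float32)
    print(n,round(d["confidence"],2),d["location"],[np.round(v,1) for v in cv2.minAreaRect(P)])
for nm,x,y,z in(("cast_pink",631,81,3),("cast_yellow",598,-132,6)):
    for d in r.trace("wrist",nm)[:1]:print(nm,d["location"],np.round(fit(k,d["mask"],x,y,z),3))
```

```text
[632.18947155  80.68914944  78.67471351] [1.79950124e+02 8.65540454e-02 3.77832248e+00]
plate_yellow 0.77 [546.9, 228.6] [array([ 611.5, -133.4]), array([85.6, 70.2]), np.float64(76.1)]
cast_pink [326.2, 211.2] [6.30469e+02 8.10120e+01 3.11900e+00 2.40000e-02]
cast_yellow [559.9, 249.2] [ 602.257 -129.553  -18.523    0.924]
```

View pics/w2.png

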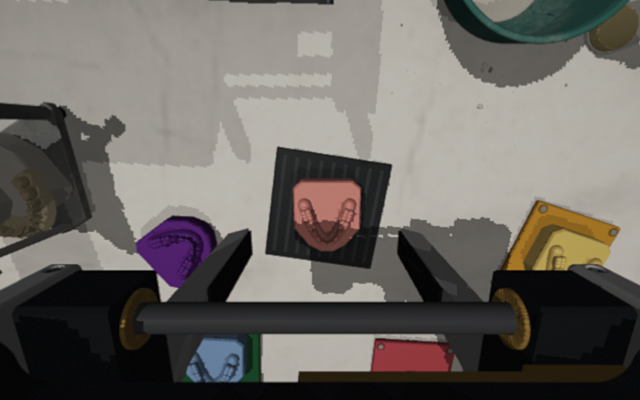

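The picture shows the pink cast upright on the mat at (326,211) and the yellow cast squared up on the yellow plate at (560,250). Next, pick up the pink cast.

Request:
servo_tool(deltas=[[[1,-1,0,25,0,0,0],[1,-1,0,50,0,0,0],[1,-1,0,65,0,0,0],[1,-1,0,71.5,0,0,0],[1,-1,0,71.5,0,0,0],[-1,-1,0,71.5,0,0,0],[-1,-1,0,71.5,0,0,0],[-1,-1,0,71.5,0,0,0],[-1,-1,0,71.5,0,0,0],[-1,-1,0,71.5,0,0,0],[-1,-1,0,71.5,0,0,0],[-1,-1,0,71.5,0,0,0],[-1,-1,0,71.5,0,0,0]]])

```text
clock: 12.02
eef_pos: [632.0, 80.3, 8.4]
tcp_rot: [180.0, -0.0, 3.7]
force: [-1.0, -0.1, 3.9]
opening: 55.5
gripper_force: 30.0
```

Request:
servo_tool(deltas=[[[-1,0,0,-12,0,0,0],[-1,0,0,-30,0,0,0],[-1,-15,7,-50,0,0,0.02],[-1,-45,21,-53,0,0,0.04],[-1,-80,38,-53,0,0,0.08],[-1,-115,55,-53,0,0,0.08],[-1,-150,72,-53,0,0,0.08],[-1,-172,83,-53,0,0,0.08],[-1,-180.5,86.5,-50,0,0,0.08],[-1,-180.5,86.5,-40,0,0,0.08],[-1,-180.5,86.5,-28,0,0,0.08],[-1,-180.5,86.5,-17,0,0,0.08],[-1,-180.5,86.5,-8,0,0,0.08],[-1,-180.5,86.5,-3,0,0,0.08],[-1,-180.5,86.5,-3,0,0,0.08],[-1,-180.5,86.5,-3,0,0,0.08]]])

```text
clock: 13.35
eef_pos: [457.9, -17.5, 11.0]
tcp_rot: [180.0, -0.0, -0.9]
force: [-0.3, -0.5, -0.9]
opening: 55.7
gripper_force: 30.0
```

Request:
servo_tool(deltas=[[[1,0,0,0,0,0,0],[1,0,0,0,0,0,0],[1,0,0,0,0,0,0],[1,0,0,0,0,0,0],[1,0,0,0,0,0,0],[1,0,0,0,0,0,0],[1,0,0,-25,0,0,0],[1,0,0,-60,0,0,0],[1,0,25,-90,0,0,0],[1,0,62,-90,0,0,0],[1,1,100,-90,0,0,0],[1,2,138,-90,0,0,0],[1,2,165,-90,0,0,0],[1,2,175.5,-90,0,0,0],[1,2,175.5,-90,0,0,0],[1,2,175.5,-90,0,0,0]]])

```text
clock: 14.68
eef_pos: [455.8, -192.4, 100.7]
tcp_rot: [-179.9, 0.0, -1.0]
force: [-0.4, -0.1, 0.2]
opening: 94.1
gripper_force: 0.0
```

Run:
```python
from h import *
k=r.get_calibration("wrist");a=r.capture("wrist");cv2.imwrite("pics/w3.png",a)
print(r.get_obs()["eef_pos"],r.get_obs()["tcp_rot"])
for n,z in(("plate_blue",6),):
  for d in r.trace("wrist",n)[:2]:
    c=np.argwhere(d["mask"])[:,::-1].astype(np.int32);P=ray(k,cv2.convexHull(c)[:,0],z)[:,:2].astype(np.float32)
    print(n,round(d["confidence"],2),d["location"],[np.round(v,1) for v in cv2.minAreaRect(P)])
for d in r.trace("wrist","cast_green")[:1]:print(d["location"],np.round(fit(k,d["mask"],457,-193,6),3))
```

```text
[ 455.70994355 -191.72831679  100.68218376] [-1.79916267e+02  5.72180205e-02 -9.31767379e-01]
plate_blue 0.73 [332.1, 174.2] [array([ 456.7, -194. ]), array([93., 83.]), np.float64(6.7)]
[330.4, 201.8] [ 4.56588e+02 -1.93156e+02 -1.64960e+01  2.40000e-02]
```

View pics/w3.png

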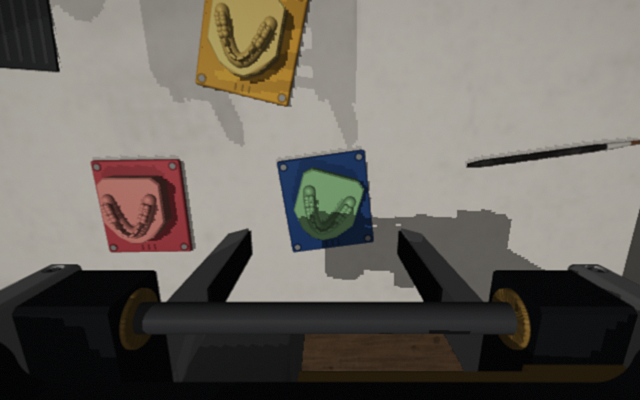

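The picture shows the pink cast down on the pink plate at (135,210) and the yellow cast squared at (245,35). The green cast sits at (330,202), turned −16.5°.

Request:
servo_tool(deltas=[[[1,1,1,20,0,0,0.12],[1,1,1,40,0,0,0.24],[1,1,1,60,0,0,0.272],[1,1,1,77,0,0,0.272],[1,1,1,87,0,0,0.272],[1,1,1,91,0,0,0.272],[1,1,1,91,0,0,0.272],[-1,1,1,91,0,0,0.272],[-1,1,1,91,0,0,0.272],[-1,1,1,91,0,0,0.272],[-1,1,1,91,0,0,0.272],[-1,1,1,91,0,0,0.272],[-1,1,1,91,0,0,0.272],[-1,1,1,91,0,0,0.272],[-1,1,1,91,0,0,0.272]]])

```text
clock: 16.08
eef_pos: [457.4, -194.3, 10.3]
tcp_rot: [180.0, -0.0, -16.5]
force: [-0.3, -0.3, 3.3]
opening: 55.4
gripper_force: 30.0
```

Request:
servo_tool(deltas=[[[-1,0,0,-12,0,0,0],[-1,0,0,-30,0,0,0],[-1,4,-14,-50,0,0,0],[-1,12,-43,-55,0,0,-0.06],[-1,22,-78,-55,0,0,-0.13],[-1,32,-114,-55,0,0,-0.2],[-1,43,-150,-55,0,0,-0.26],[-1,53,-186,-55,0,0,-0.3],[-1,63,-222,-55,0,0,-0.328],[-1,73,-258,-55,0,0,-0.328],[-1,82,-290,-52,0,0,-0.328],[-1,89.5,-313,-45,0,0,-0.328],[-1,89.5,-313,-32,0,0,-0.328],[-1,89.5,-313,-18,0,0,-0.328],[-1,89.5,-313,-6,0,0,-0.328],[-1,89.5,-313,1,0,0,-0.328],[-1,89.5,-313,2.5,0,0,-0.328],[-1,89.5,-313,2.5,0,0,-0.328]]])

```text
clock: 17.58
eef_pos: [631.6, 80.5, 7.1]
tcp_rot: [-180.0, 0.1, 2.3]
force: [-0.1, -0.3, -1.2]
opening: 55.8
gripper_force: 30.0
```

Request:
servo_tool(deltas=[[[1,0,0,0,0,0,0],[1,0,0,0,0,0,0],[1,0,0,0,0,0,0],[1,0,0,0,0,0,0],[1,0,0,0,0,0,0],[1,0,0,0,0,0,0],[1,0,0,-25,0,0,0],[1,0,0,-60,0,0,0],[1,-20,-14,-88,0,0,0],[1,-50,-34,-88,0,0,0],[1,-80,-55,-88,0,0,0],[1,-110,-75,-88,0,0,0],[1,-140,-96,-88,0,0,0],[1,-154.5,-106,-88,0,0,0],[1,-154.5,-106,-88,0,0,0],[1,-154.5,-106,-88,0,0,0]]])

```text
clock: 18.92
eef_pos: [474.0, 180.6, 95.9]
tcp_rot: [180.0, -0.1, 2.4]
force: [-0.1, -0.4, 1.1]
opening: 93.9
gripper_force: 0.0
```

Run:
```python
from h import *
k=r.get_calibration("wrist");a=r.capture("wrist");cv2.imwrite("pics/w4.png",a)
print(r.get_obs()["eef_pos"],r.get_obs()["tcp_rot"])
for n,z in(("plate_green",6),("plate_pink",6)):
  for d in r.trace("wrist",n)[:2]:
    c=np.argwhere(d["mask"])[:,::-1].astype(np.int32);P=ray(k,cv2.convexHull(c)[:,0],z)[:,:2].astype(np.float32)
    print(n,round(d["confidence"],2),d["location"],[np.round(v,1) for v in cv2.minAreaRect(P)])
for n,x,y,z in(("cast_blue",473,180,6),("cast_pink",457,-17,6),("cast_green",631,81,3)):
  for d in r.trace("wrist",n)[:3]:
    if n!="cast_blue" or abs(d["location"][0]-325)<40: print(n,d["location"],np.round(fit(k,d["mask"],x,y,z),3))
```

```text
[475.11212227 180.23472734  95.90046586] [ 1.79978090e+02 -1.56327534e-01  2.31857383e+00]
plate_green 0.81 [331.8, 170.0] [array([475.6, 179.5]), array([93.3, 83.4]), np.float64(1.9)]
plate_green 0.56 [635.2, 113.4] [array([573.2, -81.6]), array([24.7, 10. ]), np.float64(17.4)]
cast_blue [291.6, 71.6] [139.667 241.333 190.363   1.   ]
cast_pink [536.7, 232.7] [ 4.56039e+02 -1.59470e+01 -1.57000e+00  1.85000e-01]
cast_green [460.6, 27.9] [6.31044e+02 8.06460e+01 3.80000e-01 4.40000e-02]
cast_green [507.1, 210.6] [689.     57.    -32.135   1.   ]
```

View pics/w4.png

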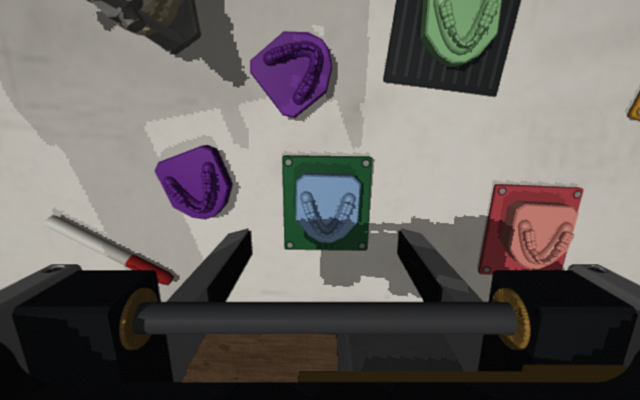

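The picture shows the pale blue cast on the green plate at (328,208). The purple look-alikes are at (194,182) and (292,75). The network missed the blue cast in this view, so I segment it by hue; the enlarged crop confirms it.

Run:
```python
from h import *
k=r.get_calibration("wrist");a=cv2.imread("pics/w4.png")
h=cv2.cvtColor(a,cv2.COLOR_BGR2HSV);m=(h[...,0]>95)&(h[...,0]<122)&(h[...,1]>60)&(h[...,2]>60)
n,l=cv2.connectedComponents(m.astype(np.uint8));M=l==l[215,328]
M=cv2.morphologyEx(M.astype(np.uint8),cv2.MORPH_CLOSE,np.ones((9,9)))
print(l[215,328],M.sum());f=fit(k,M,473,180,6);print(np.round(f,3))
ov=castmask(k,f[0],f[1],np.radians(f[2]),6);b=cv2.resize(a,(1280,800));c,_=cv2.findContours(ov,0,2);cv2.drawContours(b,c,-1,(0,0,255),1)
cv2.imwrite("pics/c4.png",cv2.resize(b[280:520,520:780],None,fx=2,fy=2))
```

```text
1 3789
[4.74502e+02 1.77864e+02 5.90000e-01 3.80000e-02]
```

View pics/c4.png

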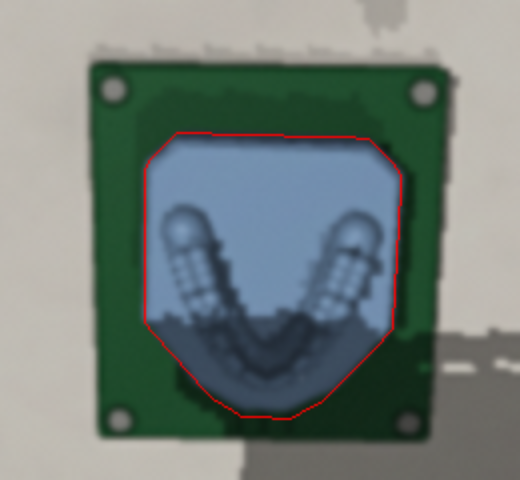

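The contour fits the pale blue cast closely, so this is the right one: (474.5, 177.9), yaw 0.6°.

Request:
servo_tool(deltas=[[[1,0,2.5,25,0,0,0.03],[1,0,2.5,50,0,0,0.03],[1,0,2.5,70,0,0,0.03],[1,0,2.5,82,0,0,0.03],[1,0,2.5,86,0,0,0.03],[1,0,2.5,86,0,0,0.03],[-1,0,2.5,86,0,0,0.03],[-1,0,2.5,86,0,0,0.03],[-1,0,2.5,86,0,0,0.03],[-1,0,2.5,86,0,0,0.03],[-1,0,2.5,86,0,0,0.03],[-1,0,2.5,86,0,0,0.03],[-1,0,2.5,86,0,0,0.03],[-1,0,2.5,86,0,0,0.03]]])

```text
clock: 20.38
eef_pos: [473.7, 177.9, 9.8]
tcp_rot: [-180.0, -0.0, 0.6]
force: [-0.3, -0.4, 3.1]
opening: 55.6
gripper_force: 30.0
```

Request:
servo_tool(deltas=[[[-1,0,0,-14,0,0,0],[-1,0,0,-36,0,0,0],[-1,-1,12,-58,0,0,0],[-1,-3,43,-62,0,0,-0.03],[-1,-5,81,-62,0,0,-0.06],[-1,-7,120,-62,0,0,-0.1],[-1,-9,159,-62,0,0,-0.115],[-1,-11,198,-62,0,0,-0.115],[-1,-13,237,-62,0,0,-0.115],[-1,-16,276,-62,0,0,-0.115],[-1,-18,315,-62,0,0,-0.115],[-1,-20,350,-60,0,0,-0.115],[-1,-21,371,-52,0,0,-0.115],[-1,-21,371,-40,0,0,-0.115],[-1,-21,371,-28,0,0,-0.115],[-1,-21,371,-17,0,0,-0.115],[-1,-21,371,-8,0,0,-0.115],[-1,-21,371,-2,0,0,-0.115],[-1,-21,371,0,0,0,-0.115],[-1,-21,371,0,0,0,-0.115]]])

```text
clock: 22.05
eef_pos: [456.0, -193.2, 9.6]
tcp_rot: [-180.0, 0.0, 7.2]
force: [0.7, -0.0, -2.1]
opening: 55.9
gripper_force: 30.0
```

Request:
servo_tool(deltas=[[[1,0,0,0,0,0,0],[1,0,0,0,0,0,0],[1,0,0,0,0,0,0],[1,0,0,0,0,0,0],[1,0,0,0,0,0,0],[1,0,0,0,0,0,0],[1,0,0,-25,0,0,0],[1,0,0,-60,0,0,0],[1,15,-18,-80,0,0,0.02],[1,40,-48,-85,0,0,0.086],[1,65,-78,-85,0,0,0.086],[1,90,-108,-85,0,0,0.086],[1,115,-138,-85,0,0,0.086],[1,140,-168,-85,0,0,0.086],[1,165,-198,-85,0,0,0.086],[1,190,-228,-85,0,0,0.086],[1,208,-249.5,-80,0,0,0.086],[1,208,-249.5,-60,0,0,0.086],[1,208,-249.5,-60,0,0,0.086]]])

```text
clock: 23.63
eef_pos: [629.7, 81.7, 66.1]
tcp_rot: [180.0, 0.3, 2.4]
force: [-1.2, 0.1, -0.5]
opening: 94.0
gripper_force: 0.0
```

Run:
```python
from h import *
k=r.get_calibration("wrist");a=r.capture("wrist");cv2.imwrite("pics/w5.png",a)
print(r.get_obs()["eef_pos"],r.get_obs()["tcp_rot"])
for d in r.trace("wrist","cast_green")[:1]:print(d["location"],np.round(fit(k,d["mask"],631,80,3),3))
```

```text
[629.52323589  80.67088838  67.24991983] [179.98046473   0.31561414   2.31107216]
[331.0, 209.7] [6.30561e+02 8.07880e+01 3.03000e+00 4.20000e-02]
```

Request:
servo_tool(deltas=[[[1,1,0,22,0,0,0],[1,1,0,42,0,0,0],[1,1,0,55,0,0,0],[1,1,0,61,0,0,0],[1,1,0,61,0,0,0],[-1,1,0,61,0,0,0],[-1,1,0,61,0,0,0],[-1,1,0,61,0,0,0],[-1,1,0,61,0,0,0],[-1,1,0,61,0,0,0],[-1,1,0,61,0,0,0],[-1,1,0,61,0,0,0],[-1,1,0,61,0,0,0]]])

```text
clock: 24.82
eef_pos: [632.6, 80.2, 8.8]
tcp_rot: [180.0, -0.0, 2.2]
force: [-0.4, -0.2, 2.4]
opening: 55.6
gripper_force: 30.0
```

Request:
servo_tool(deltas=[[[-1,0,0,-14,0,0,0],[-1,0,0,-36,0,0,0],[-1,-10,-7,-53,0,0,0],[-1,-36,-25,-55,0,0,0],[-1,-68,-47,-55,0,0,0],[-1,-100,-68,-55,0,0,0],[-1,-130,-89,-55,0,0,0],[-1,-152.5,-104.5,-55,0,0,0],[-1,-152.5,-104.5,-43,0,0,0],[-1,-152.5,-104.5,-30,0,0,0],[-1,-152.5,-104.5,-18,0,0,0],[-1,-152.5,-104.5,-9,0,0,0],[-1,-152.5,-104.5,-4,0,0,0],[-1,-152.5,-104.5,-3,0,0,0],[-1,-152.5,-104.5,-3,0,0,0]]])

```text
clock: 26.07
eef_pos: [475.8, 178.5, 11.4]
tcp_rot: [180.0, 0.0, 2.2]
force: [0.2, -0.1, -0.8]
opening: 55.7
gripper_force: 30.0
```

Request:
servo_tool(deltas=[[[1,0,0,0,0,0,0],[1,0,0,0,0,0,0],[1,0,0,0,0,0,0],[1,0,0,0,0,0,0],[1,0,0,0,0,0,0],[1,0,0,0,0,0,0],[1,0,0,-25,0,0,0],[1,0,0,-60,0,0,0],[1,-10,20,-90,0,0,0],[1,-27,187,-230,0,0,0],[1,-27,187,-230,0,0,0],[1,-27,187,-230,0,0,0],[1,-27,187,-230,0,0,0],[1,-27,187,-230,0,0,0],[1,-27,187,-230,0,0,0],[1,-27,187,-230,0,0,0],[1,-27,187,-230,0,0,0]]])

```text
clock: 27.48
eef_pos: [455.9, -8.7, 240.8]
tcp_rot: [-179.9, 0.0, 2.1]
force: [0.3, 1.0, -0.6]
opening: 94.0
gripper_force: 0.0
```

Run:
```python
from h import *
k=r.get_calibration("wrist");a=r.capture("wrist");print(r.get_obs()["eef_pos"])
cv2.imwrite("pics/w6.png",a[60:320]);cv2.imwrite("pics/s6.png",cv2.resize(r.capture("side")[120:300,180:440],None,fx=3,fy=3,interpolation=cv2.INTER_CUBIC))
for c,x,y in(("blue",456,-193),("green",475,179),("yellow",599,-132),("pink",457,-17)):
    pl=[]
    for d in r.trace("wrist","plate_"+c)[:1]:
        P=ray(k,cv2.convexHull(np.argwhere(d["mask"])[:,::-1].astype(np.int32))[:,0],6)[:,:2].astype(np.float32);pl=[np.round(v,1) for v in cv2.minAreaRect(P)]
    for d in r.trace("wrist","cast_"+c)[:3]:
        p=ray(k,d["location"],20)[0]
        if np.hypot(p[0]-x,p[1]-y)<40: print(c,pl,np.round(fit(k,d["mask"],x,y,6),2))
```

```text
[455.39208848  -8.10306134 240.04318277]
blue [array([ 456.6, -193.9]), array([94.5, 83.5]), np.float64(7.1)] [ 4.5661e+02 -1.9223e+02  7.0200e+00  6.0000e-02]
green [array([474.9, 178.6]), array([91.3, 82.5]), np.float64(2.2)] [ 4.7517e+02  1.7720e+02 -6.4000e-01  1.0000e-01]
yellow [array([ 599.6, -131.7]), array([83.2, 92.8]), np.float64(76.0)] [ 5.9879e+02 -1.3152e+02 -1.4260e+01  4.0000e-02]
pink [array([454.7, -17.3]), array([81.9, 93. ]), np.float64(89.8)] [ 4.5575e+02 -1.7200e+01 -8.1000e-01  3.0000e-02]
```

View pics/w6.png

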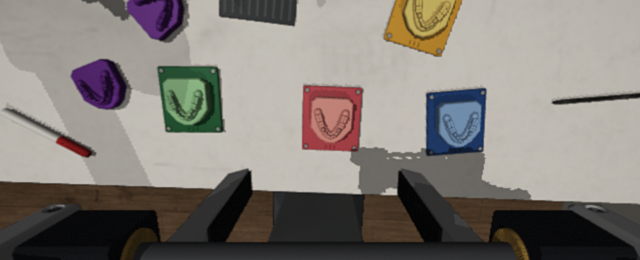

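View pics/s6.png

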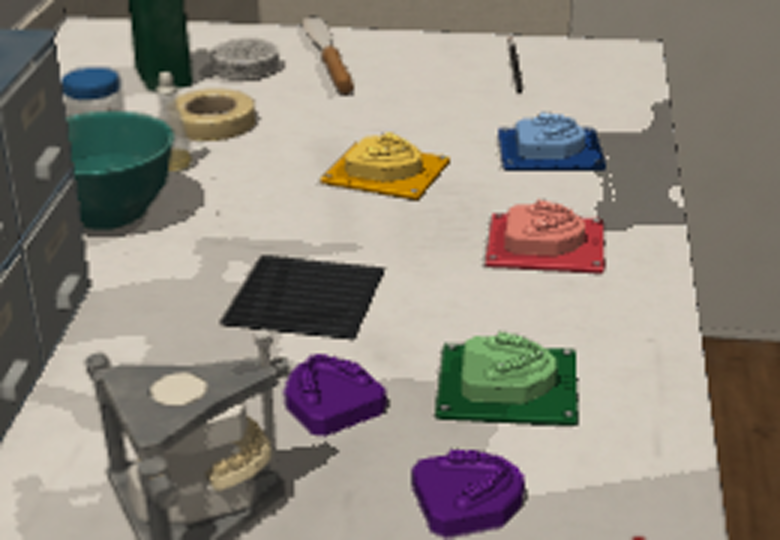

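All four casts sit flat on the plates of their own colour and are squared up: green at (185,100), pink at (332,118), blue at (460,122) and yellow at (425,15) in the top view. The mat is empty and the articulator was not touched.

```bash
python3 -c "
from plant import r
print(r.close_job())"
```

```text
the job is handed in; nothing more can be done
None
```

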